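Set the camera focus rail to its marked stop

TASK

On the little camera focus rail, press down the brake pad in the middle of the carriage with a fingertip and, keeping it pressed, push the carriage along the rail until it rests against the marked stop (the one that carries the cone-shaped pointer); then let the pad spring back up so that the brake holds the carriage there. Only press and push: never drag the carriage against its brake, do not ram it, do not touch the camera, and leave the loose things around the rail where they are.

Things in the scene. Friction and masses are not known exactly. Their poses are not given: they have to be found in the camera images.
- focus_rail: Aluminium camera rail fixed on the bench, 44 mm wide, 300 mm long, top 16 mm above the bench; black end feet reach 159 mm from the middle. Origin at the middle of its underside, on the bench; y runs along the rail, x points across it to the camera's side, z up. A small white focus chart stands on its +y end (x 32 to 78, y 150, top 75 mm above the bench).
- carriage (a joint): Position of the carriage's middle along the rail's y axis, m, 0 at mid-rail. A spring brake holds it (20 N or more sideways) while the brake pad is up; with the pad pressed it slides with 1 to 2 N. It starts between the two stops, 20 mm or more short of either.
- brake_pad (a joint): How far the brake pad is pressed down, m: 0 up (brake on), 0.008 fully down. A spring pushes it up: 7 N begins to move it and frees the brake, 8 N holds it at the bottom.
- pad_top (a point): Centre of the top of the brake pad, a ribbed dark rubber plate 44 mm across the rail, 50 mm along it, in the gap between the carriage's two cross walls; 46 mm above the bench when up, 38 mm fully pressed, 12 mm below the tops of the walls when up. A fingertip pressing it can push sideways against a wall.
- carriage_mid (a point): Middle of the carriage, 28 mm above the bench, under the pad's middle. The dark carriage is 84 mm long along the rail, 68 mm wide, with an upright cross wall at each end (52 mm wide, 14 mm thick, inner faces 28 mm either side of the middle, tops 58 mm above the bench). The 56 mm gap between the walls is open at both sides and holds the pad.
- marked_stop: The marked stop: aluminium block clamped on the rail, fixed, 66 mm across, 18 mm along the rail, top 40 mm above the bench, carrying a plain metal cone with its point down, 24 mm in diameter, top 70 mm above the bench. It may be at either end. Origin on the bench under its middle, axes like the rail's. The carriage meets it when their middles are 51 mm apart.
- plain_stop: The other stop, the same block without the cone, at the other side of the carriage. Not the goal.
- motor: Loose small white brushless motor with black leads, 29 x 67 x 33 mm, standing in front of the rail; leave alone. Origin at the centre of its underside.
- plug: Loose black battery connector with two short leads, 50 x 16 x 8 mm, lying in front of the rail; leave alone. Origin at the centre of its underside.
- board: Loose green circuit board, 38 x 38 x 9 mm, in front of the rail; leave alone. Origin at the centre of its underside.
- tape: Loose roll of black tape, 62 mm diameter, 19 mm high, to the right of the rail; leave alone. Origin at the centre of its underside.
- jar: Loose small clear jar, 34 mm diameter, 28 mm high, to the right of the rail; leave alone. Origin at the centre of its underside.
- focus_cam: The small black camera on the carriage's arm, 19 mm wide, 32 mm long along the rail; do not touch. Origin at the centre of its underside, 27 mm above the bench, 57 mm across from the carriage's middle.

How it is judged:
On the way, in this order (a step that is already met when the one before it is completed fails the run):
1. the brake pad is pressed down by the fingers (brake free) (value of joint brake_pad above 0.002 m and contact force between the fingers and brake_pad above 1 N), for 0.1 s.
2. the carriage is pushed up to the marked stop with the pad pressed (horizontal distance between carriage_mid and marked_stop below 0.054 m and value of joint brake_pad above 0.001 m), for 0.1 s.
At the end, for the whole second after the job is handed in: The carriage stands at the marked stop (gap under 3 mm), at rest, with the brake pad fully up again (within 1 mm) (horizontal distance between carriage_mid and marked_stop below 0.054 m and value of joint brake_pad below 0.001 m and velocity of joint carriage between -0.005 and 0.005 m/s); the robot touches nothing.
It fails at once if the carriage is dragged along against its brake (moving faster than 30 mm/s with the pad up) (value of joint brake_pad below 0.0005 m and (velocity of joint carriage above 0.03 m/s or velocity of joint carriage below -0.03 m/s)).
It fails at once if the rail or carriage is forced (over 60 N from the fingers) (contact force between the fingers and focus_rail above 60 N).
It fails at once if the camera is touched (contact force between the arm and focus_cam above 1 N).
It fails at once if the camera is touched by the fingers (contact force between the fingers and focus_cam above 1 N).
It fails at once if a loose bystander is moved over 15 mm or lifted (distance of any of motor, plug, board, tape, jar from where it was at the start of the episode above 0.015 m).
It also fails if it takes over 32 s, if anything falls off the work surface, if the arm or the gripper's body presses on something with over 40 N, if the wrist force passes 120 N, or if a joint passes its speed limit or range.

ROBOT

A 7-joint arm with a two-finger parallel gripper is mounted at the origin on a cart in front of the work surface, level with it; the furniture and walls round the work are solid. World frame = base frame: x ahead of the robot, y to its left, z up, the work surface at z = 0. Lengths are in m, angles in rad, forces in N, time in s.
With the tool pointing down it reaches from about 0.425 to 0.95 m from the base axis. Payload 4.7 kg.
Tool frame: the origin (TCP) lies midway between the tips of the shut fingers; the grasp point (between the pads) lies 19 mm behind it; y points along the fingers, x is the direction in which the jaws open and shut, and the axes are right-handed (so a half turn about y gives the same grasp; the last joint's range is limited). The gripper opens to 87 mm and grips with 3 to 60 N. Pads are 19 mm wide; open, the fingers measure 117 mm over their backs; the gripper's body (75 mm by 190 mm) begins 51 mm behind the grasp point.
Start: joints at [1.237, 0.469, -0.049, 1.532, 0.024, 1.141, -0.082], TCP at [0.203, -0.644, 0.188] pointing down, gripper open.
Joint ranges: [-2.59, 2.59], [-0.33, 1.99], [-1.39, 1.29], [0.1, 2.45], [-1.04, 4.18], [0.21, 1.99], [-2.66, 2.66]. Speed limits (rad/s): [2.57, 2.57, 3.14, 3.14, 3.14, 3.14, 3.14].

INTERFACE

Orientations are given as a unit quaternion [x, y, z, w].
In Python, from workcell import sensors, imaging, sign_off gives the robot as it stands.
- The arm moves only by the tool drive_tool, never from a script. Its argument "moves" is a list of rows, each an object of numbers: "tx", "ty", "tz": the shift along the world's x, y, z scaled (see below); "yaw": the turn about the world's z scaled (see below); "gripper": the opening, from 0 (shut) to 1 (fully open). A call has 1 to 20 rows; each row is the pose to reach, as a shift and turn from the pose commanded when the call began, turning the shorter way round; what a row does not reach only later rows make up. The controller multiplies each number of a shift by 75 cm and each number of a turn by pi rad. A row lasts 1/8 s, in which the tool goes at most 62.5 mm and 10.7 degrees, less where a joint would pass 70% of its speed; a pose out of reach is approached as far as the arm can. A call with a number of a shift or a turn outside -1 to 1 is refused whole. A call with a gripper value outside its range is refused whole. The fingers move at their own pace and stop on an object; the grip force is fixed at half the most. Time passes only in rows, so rows that repeat a pose let the fingers close. It gives the time, the measured TCP pose, the force and the opening at its end, in the units of the state.
- sensors.get_obs(): the state, without advancing time (a new reading comes with each control period).
- imaging.camera(name): name is "side" or "top" or "wrist"; returns the picture (400x640x3 uint8, red, green, blue); there is no depth.
- imaging.camera_info(name): a dict with "fx", "fy", "cx", "cy" (pixels), "extrinsics" (4x4, takes a point from camera to world coordinates). Camera axes: x right, y up, looking along -z (the intrinsics and any distortion apply to the point x, -y, -z); pixel columns grow to the right and rows downward; lengths in m; the calibration is good to about 2 mm. A picture is of the moment at which its call begins: read the wrist's pose just before it. camera_info takes no time and is no camera call; for the wrist camera it gives the pose at the moment of the call.
- sign_off(): hands the job in, once; it reports no verdict.
The state is a dict: "time": time; "q": joint angles; "joint_vel": joint speeds; "tau": joint torques, N m; "ee_pos": TCP position; "tool_rot": TCP orientation; "ft_force": force on the tool from outside, world axes, zero at the start; "moment": the same for the moment, N m; "opening": opening from 0.0 (shut) to 1.0 (fully open).
Only numpy, scipy, OpenCV 4.12 (cv2) and the standard library are available. Lean on these libraries where they do the work, as an engineer would, in place of code of your own. Each camera call takes 0.05 s, during which the arm holds its last target.

## Working session

There is one attempt and no reset: what is moved stays moved. The work goes in short steps, Python scripts to look and compute and a tool call to move; the robot and the scene stay as the last step left them, time stands still between calls to the robot, and variables do not carry over. Pictures are saved under pics/ and viewed, and the job is handed in when it is done.

Besides the shell and the picture viewer there is one more tool, called as name([rows], argument=value, ...), one row to a line, values as JSON. drive_tool: Moves the arm, as the interface text tells. Shifts and turns lie within -1 to 1; 1 stands for 75 cm of shift or pi rad of turn. Its arguments: {"type":"object","properties":{"moves":{"type":"array","items":{"type":"object","properties":{"tx":{"type":"number"},"ty":{"type":"number"},"tz":{"type":"number"},"yaw":{"type":"number"},"gripper":{"type":"number"}}}}},"required":["moves"]}

```bash
mkdir -p pics; python3 - <<'E'
from workcell import sensors, imaging
import cv2
o=sensors.get_obs()
print({k:o[k] for k in('time','ee_pos','tool_rot','ft_force','opening')})
for n in('top','side'):
    cv2.imwrite(f'pics/{n}0.png',imaging.camera(n)[:,:,::-1]); i=imaging.camera_info(n); print(n,i)
E
```

```text
{'time': 0.0, 'ee_pos': array([ 0.20238382, -0.64324093,  0.1870015 ]), 'tool_rot': array([-0.56973935,  0.41884597, -0.41769917,  0.57051952]), 'ft_force': array([-0.14816996,  0.45120705,  0.346326  ]), 'opening': 0.9984341330920592}
top {'fx': 488.04754980865204, 'fy': 488.04754980865204, 'cx': 320.4670457400356, 'cy': 198.3023356158354, 'extrinsics': array([[ 0.02244493,  0.99078483, -0.13357265,  0.31996164],
       [-0.99956003,  0.01964823, -0.02221933,  0.10003833],
       [-0.01939011,  0.13401259,  0.99078991,  1.09077963],
       [ 0.        ,  0.        ,  0.        ,  1.        ]])}
side {'fx': 425.15959725589414, 'fy': 425.15959725589414, 'cx': 322.70420214711874, 'cy': 212.94426361217077, 'extrinsics': array([[ 0.98531495,  0.08586035, -0.14758878,  0.31555371],
       [-0.16888564,  0.36279393, -0.91643778, -0.78320878],
       [-0.02514136,  0.92790547,  0.37196686,  0.44712473],
       [ 0.        ,  0.        ,  0.        ,  1.        ]])}
```

```bash
ls . pics
```

```text
.:
pics

pics:
side0.png
top0.png
```

View pics/top0.png

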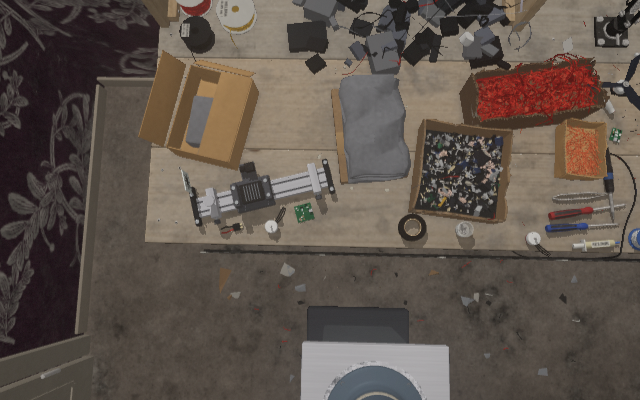

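View pics/side0.png

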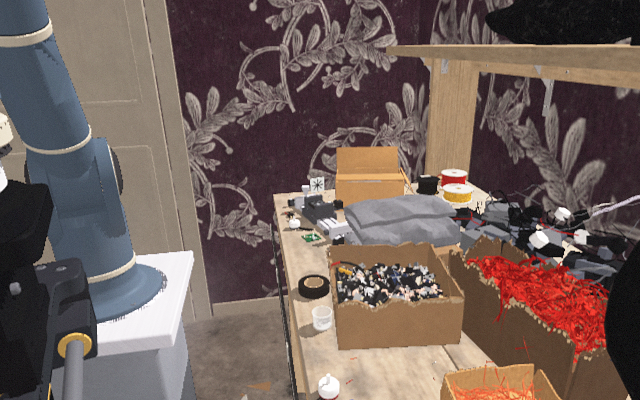

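```bash
python3 - <<'E'
import cv2
a=cv2.imread('pics/top0.png')[145:250,170:350]
cv2.imwrite('pics/top0c.png',cv2.resize(a,None,fx=4.4,fy=4.4,interpolation=cv2.INTER_CUBIC))
a=cv2.imread('pics/side0.png')[165:255,270:370]
cv2.imwrite('pics/side0c.png',cv2.resize(a,None,fx=6,fy=6,interpolation=cv2.INTER_CUBIC))
E
```

```text
(no output)
```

View pics/top0c.png

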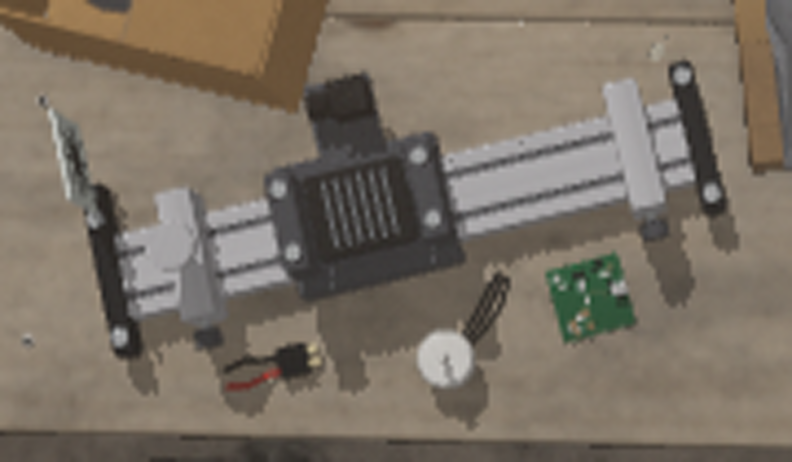

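View pics/side0c.png

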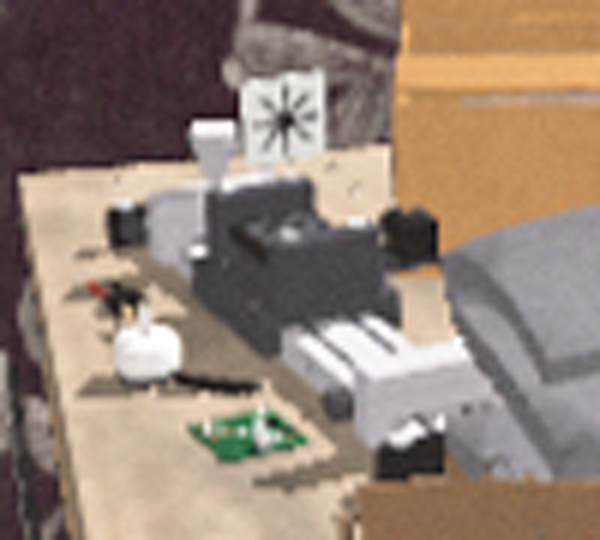

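```bash
cat > h.py <<'E'
import numpy as np
from workcell import imaging
def ray(n,uv,z,info=None):
    i=info or imaging.camera_info(n);E=i['extrinsics']
    d=E[:3,:3]@np.array([(uv[0]-i['cx'])/i['fx'],-(uv[1]-i['cy'])/i['fy'],-1]);o=E[:3,3]
    return o+d*(z-o[2])/d[2]
def proj(n,P,info=None):
    i=info or imaging.camera_info(n);E=i['extrinsics']
    c=E[:3,:3].T@(np.array(P)-E[:3,3]);return np.array([i['cx']+i['fx']*c[0]/-c[2],i['cy']-i['fy']*c[1]/-c[2]])
E
python3 - <<'E'
from h import *
c=lambda x,y:(x/4.4+170-.4,y/4.4+145-.4)
L=ray('top',c(110,272),.02);R=ray('top',c(697,138),.02)
m=(L+R)/2;d=(L-R)[:2];print(L,R,m,np.linalg.norm(d),np.arctan2(-d[0],d[1]))
u=d/np.linalg.norm(d)
for k,p,z in(('pad',(364,208),.046),('cone',(190,256),.04),('plain',(635,146),.04),('motor',(445,355),.03),('board',(590,298),.01),('plug',(290,360),.008)):
    P=ray('top',c(*p),z);r=(P-m)[:2];print(k,P.round(4),'along',r@u,'across',r@[u[1],-u[0]])
E
```

```text
[0.44059358 0.40314402 0.02      ] [0.51485152 0.10837879 0.02      ] [0.47772255 0.25576141 0.02      ] 0.303974978947088 0.24678710033480056
pad [0.472  0.2717 0.046 ] along 0.016840952500715427 across -0.001701454279447946
cone [0.4471 0.3581 0.04  ] along 0.10672171459239374 across -0.0046768817277386765
plain [0.5066 0.1389 0.04  ] along -0.12033952356703233 across -0.0005429499331262476
motor [0.4014 0.231  0.03  ] along -0.005381018958599009 across -0.08002723046096176
board [0.4334 0.1609 0.01  ] along -0.08111794630455862 across -0.06614078442101289
plug [0.3989 0.3123 0.008 ] along 0.07407899220892188 across -0.06257963053130569
```

```bash
python3 - <<'E'
from h import *
from workcell import sensors
from scipy.spatial.transform import Rotation as R
o=sensors.get_obs();M=R.from_quat(o['tool_rot']).as_matrix();print(M.round(3))
a=np.degrees(np.arctan2(M[1,0],M[0,0]));print('jaw angle',a,'rail angle',90+np.degrees(.2468))
i=imaging.camera_info('wrist');print(M.T@(i['extrinsics'][:3,3]-o['ee_pos']),M.T@i['extrinsics'][:3,:3],i['fx'])
E
```

```text
[[ 0.3   -0.001  0.954]
 [-0.954  0.002  0.3  ]
 [-0.002 -1.    -0.   ]]
jaw angle -72.53654960492447 rail angle 104.14059838382872
[-0.00022175 -0.19705782  0.0749352 ] [[ 9.99999608e-01  8.22108611e-04  3.27518999e-04]
 [ 9.22994626e-05  2.71188289e-01 -9.62526313e-01]
 [-8.80120487e-04  9.62525966e-01  2.71188107e-01]] 302.8768235987063
```

drive_tool([
  {"tx":0.2,"ty":0.12,"tz":0.15,"yaw":0,"gripper":0},
  {"tx":0.2,"ty":0.12,"tz":0.15,"yaw":0,"gripper":0},
  {"tx":0.2,"ty":0.12,"tz":0.15,"yaw":0,"gripper":0},
  {"tx":0.2,"ty":0.12,"tz":0.15,"yaw":0,"gripper":0},
  {"tx":0.46,"ty":0.52,"tz":0.15,"yaw":0,"gripper":0},
  {"tx":0.46,"ty":0.52,"tz":0.15,"yaw":0,"gripper":0},
  {"tx":0.46,"ty":0.52,"tz":0.15,"yaw":0,"gripper":0},
  {"tx":0.46,"ty":0.52,"tz":0.15,"yaw":0,"gripper":0},
  {"tx":0.46,"ty":0.52,"tz":0.15,"yaw":0,"gripper":0},
  {"tx":0.46,"ty":0.52,"tz":0.15,"yaw":0,"gripper":0},
  {"tx":0.46,"ty":0.52,"tz":0.15,"yaw":0,"gripper":0},
])

```text
time: 1.48
ee_pos: [0.5491, -0.2497, 0.2995]
tool_rot: [-0.571, 0.417, -0.416, 0.572]
ft_force: [0.6, -0.3, 0.1]
opening: 0.007
```

drive_tool([
  {"tx":0.03,"ty":0.33,"tz":0,"yaw":-0.0185,"gripper":0},
  {"tx":0.03,"ty":0.33,"tz":0,"yaw":-0.0185,"gripper":0},
  {"tx":0.03,"ty":0.33,"tz":0,"yaw":-0.0185,"gripper":0},
  {"tx":0.03,"ty":0.33,"tz":0,"yaw":-0.0185,"gripper":0},
  {"tx":-0.105,"ty":0.695,"tz":-0.05,"yaw":-0.0185,"gripper":0},
  {"tx":-0.105,"ty":0.695,"tz":-0.1,"yaw":-0.0185,"gripper":0},
  {"tx":-0.105,"ty":0.695,"tz":-0.1,"yaw":-0.0185,"gripper":0},
  {"tx":-0.105,"ty":0.695,"tz":-0.1,"yaw":-0.0185,"gripper":0},
  {"tx":-0.105,"ty":0.695,"tz":-0.1,"yaw":-0.0185,"gripper":0},
  {"tx":-0.105,"ty":0.695,"tz":-0.1,"yaw":-0.0185,"gripper":0},
  {"tx":-0.105,"ty":0.695,"tz":-0.1,"yaw":-0.0185,"gripper":0},
])

```text
time: 2.85
ee_pos: [0.4699, 0.2651, 0.225]
tool_rot: [0.558, -0.435, 0.436, -0.557]
ft_force: [0.9, -1.4, -0.4]
opening: 0.004
```

```bash
python3 - <<'E'
from h import *
from workcell import sensors
import cv2,pickle
o=sensors.get_obs();i=imaging.camera_info('wrist');pickle.dump((o,i),open('w1.pkl','wb'))
print(o['ee_pos'],o['ft_force'],o['time'])
a=imaging.camera('wrist')[:,:,::-1];cv2.imwrite('pics/w1.png',a)
E
```

```text
[0.46990905 0.26508748 0.22504001] [ 0.89794919 -1.43341955 -0.39714232] 2.85
```

View pics/w1.png

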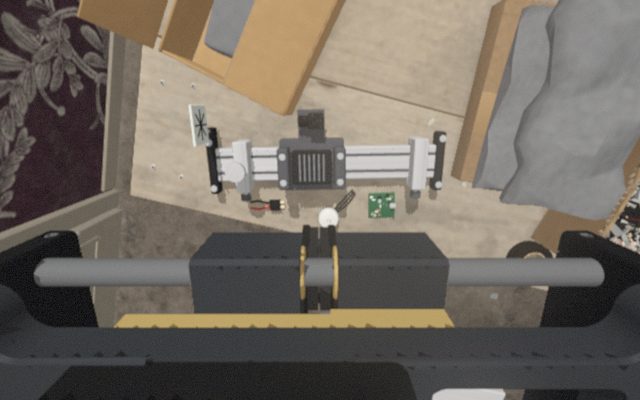

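```bash
python3 - <<'E'
import cv2
a=cv2.imread('pics/w1.png')[95:220,195:355]
cv2.imwrite('pics/w1c.png',cv2.resize(a,None,fx=4.8,fy=4.8,interpolation=cv2.INTER_CUBIC))
a=cv2.imread('pics/w1.png')[95:220,310:470]
cv2.imwrite('pics/w1d.png',cv2.resize(a,None,fx=4.8,fy=4.8,interpolation=cv2.INTER_CUBIC))
E
```

```text
(no output)
```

View pics/w1c.png

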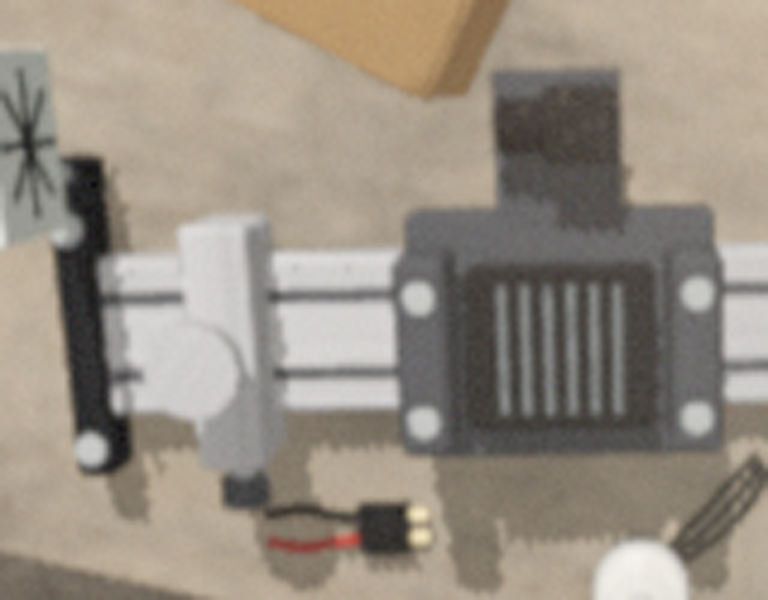

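View pics/w1d.png

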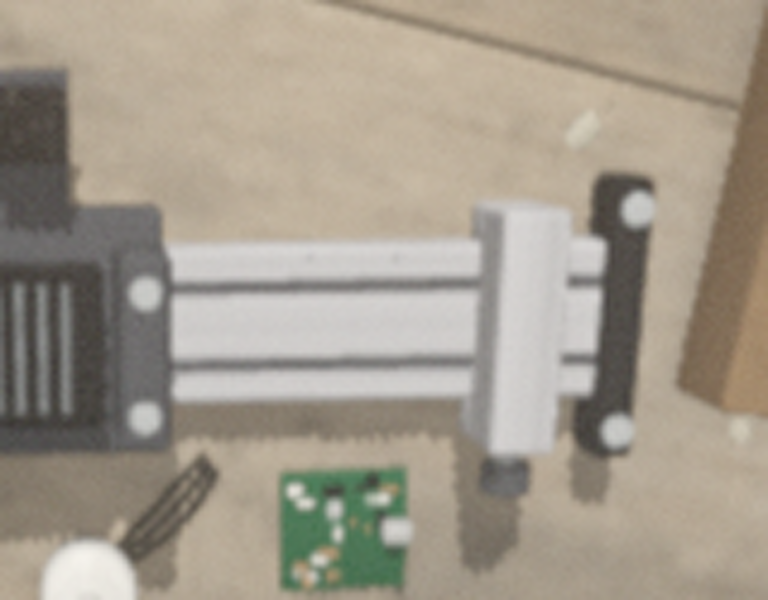

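```bash
python3 - <<'E'
from h import *
import pickle
o,i=pickle.load(open('w1.pkl','rb'))
c=lambda x,y:(x/4.8+195-.4,y/4.8+95-.4)
W=lambda x,y,z:ray('wrist',c(x,y),z,i)
print('pad',W(561,349,.046))
wl=W(396,350,.058);wr=W(722,346,.058);print('walls',wl,wr,(wl+wr)/2,np.linalg.norm(wl-wr))
A=W(150,297,.016);B=W(1000,283,.016);d=A-B;print('rail yaw deg',np.degrees(np.arctan2(-d[0],d[1])),A,B)
L=W(93,317,.02);R=W(1166,318,.02);d=(L-R)[:2];m=(L+R)/2;print('feet',L,R,np.linalg.norm(d),np.degrees(np.arctan2(-d[0],d[1])),'mid',m)
L=W(80,340,.02)
print('stop',W(222,340,.04),W(272,340,.016))
E
```

```text
pad [0.4724436  0.27498002 0.046     ]
walls [0.46437368 0.31582708 0.058     ] [0.48524193 0.23581742 0.058     ] [0.47480781 0.27582225 0.058     ] 0.08268632966641114
rail yaw deg 14.85534740553871 [0.45352904 0.3894523  0.016     ] [0.51451466 0.15953056 0.016     ]
feet [0.4450633  0.40290944 0.02      ] [0.5166226  0.11276314 0.02      ] 0.2988404426933943 13.85446731764586 mid [0.48084295 0.25783629 0.02      ]
stop [0.45203676 0.36281882 0.04      ] [0.4497399  0.35408442 0.016     ]
```

```bash
python3 - <<'E'
from workcell import sensors
o=sensors.get_obs();print(o['ee_pos'],o['ft_force'],o['time'])
E
```

```text
[0.47026155 0.26483347 0.22528718] [ 0.30424471 -0.26745657 -0.82996113] 2.9
```

drive_tool([
  {"tx":0.002,"ty":0.011,"tz":-0.08,"yaw":0,"gripper":0},
  {"tx":0.002,"ty":0.011,"tz":-0.14,"yaw":0,"gripper":0},
  {"tx":0.002,"ty":0.011,"tz":-0.187,"yaw":0,"gripper":0},
  {"tx":0.002,"ty":0.011,"tz":-0.187,"yaw":0,"gripper":0},
  {"tx":0.002,"ty":0.011,"tz":-0.187,"yaw":0,"gripper":0},
])

```text
time: 3.52
ee_pos: [0.4721, 0.2753, 0.0868]
tool_rot: [-0.556, 0.435, -0.436, 0.558]
ft_force: [-0.1, 0.7, 0.7]
opening: 0.006
```

```bash
python3 - <<'E'
from h import *
from workcell import sensors
import cv2,pickle
o=sensors.get_obs();i=imaging.camera_info('wrist');pickle.dump((o,i),open('w2.pkl','wb'))
print(o['ee_pos'],o['ft_force'],o['time'])
a=imaging.camera('wrist')[:,:,::-1];cv2.imwrite('pics/w2.png',a)
b=imaging.camera('top')[145:250,170:350,::-1];cv2.imwrite('pics/top2.png',cv2.resize(b,None,fx=4.4,fy=4.4,interpolation=cv2.INTER_CUBIC))
b=imaging.camera('side')[140:255,260:380,::-1];cv2.imwrite('pics/side2.png',cv2.resize(b,None,fx=5,fy=5,interpolation=cv2.INTER_CUBIC))
E
```

```text
[0.47209507 0.27527283 0.08679931] [-0.09878256  0.65481696  0.66758964] 3.525
```

View pics/w2.png

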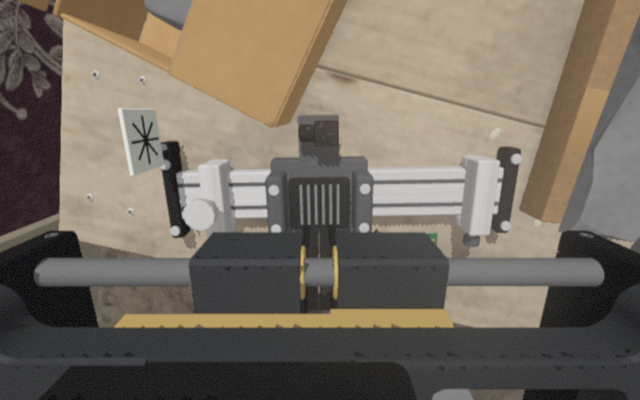

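View pics/side2.png

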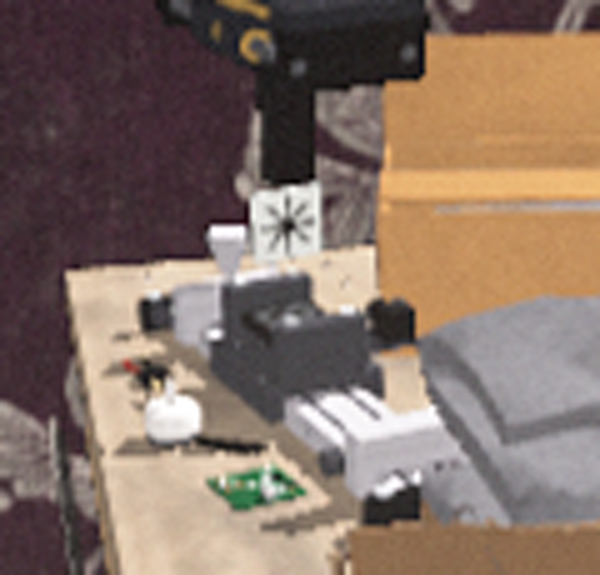

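View pics/top2.png

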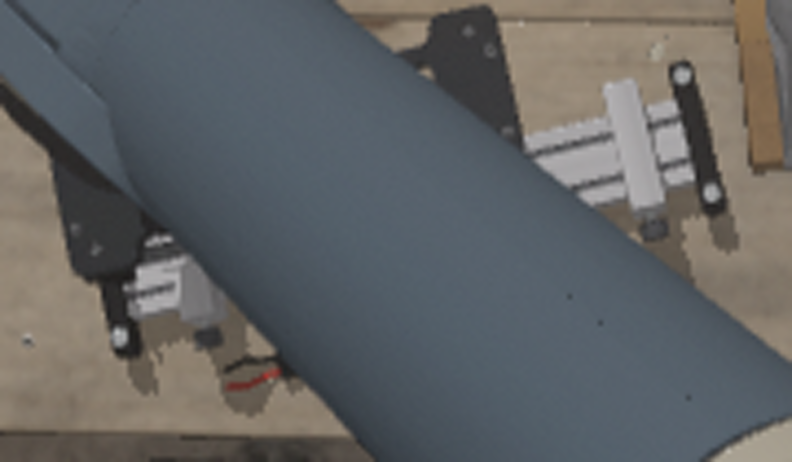

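```bash
python3 - <<'E'
from h import *
import pickle,cv2
o1,i1=pickle.load(open('w1.pkl','rb'));o2,i2=pickle.load(open('w2.pkl','rb'))
for z in(0,.05,.1,.15): print(z,ray('w',(284.2,115.2),z,i1).round(3),ray('w',(277,125),z,i2).round(3))
W=lambda x,y,z:ray('w',(x,y),z,i2)
print('pad',W(320,203.5,.046)); 
a=cv2.imread('pics/w2.png')[100:250,155:385]
cv2.imwrite('pics/w2c.png',cv2.resize(a,None,fx=3.4,fy=3.4,interpolation=cv2.INTER_CUBIC))
E
```

```text
0 [0.524 0.326 0.   ] [0.523 0.327 0.   ]
0.05 [0.526 0.321 0.05 ] [0.526 0.321 0.05 ]
0.1 [0.529 0.316 0.1  ] [0.53  0.315 0.1  ]
0.15 [0.531 0.311 0.15 ] [0.534 0.309 0.15 ]
pad [0.47289852 0.27465158 0.046     ]
```

View pics/w2c.png

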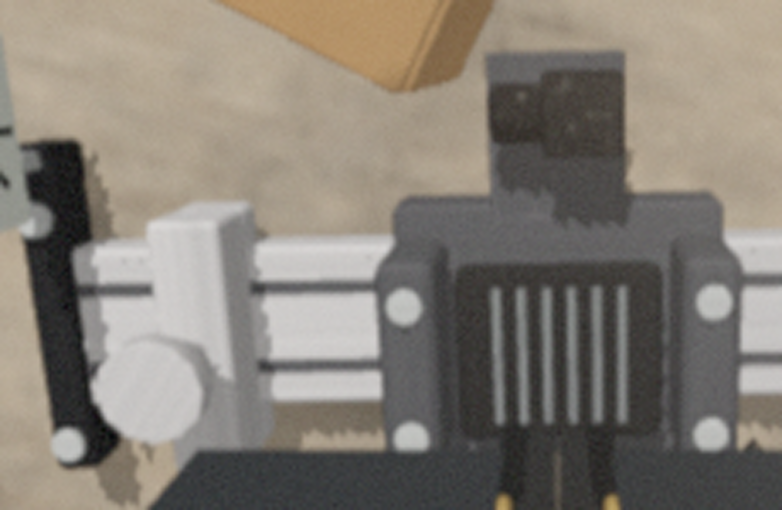

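drive_tool([
  {"tx":0,"ty":0,"tz":-0.02,"gripper":0},
  {"tx":0,"ty":0,"tz":-0.04,"gripper":0},
  {"tx":0,"ty":0,"tz":-0.046,"gripper":0},
  {"tx":0,"ty":0,"tz":-0.05,"gripper":0},
  {"tx":0,"ty":0,"tz":-0.05,"gripper":0},
])

```text
$.moves[0]: bad value
```

drive_tool([
  {"tx":0,"ty":0,"tz":-0.02,"yaw":0,"gripper":0},
  {"tx":0,"ty":0,"tz":-0.04,"yaw":0,"gripper":0},
  {"tx":0,"ty":0,"tz":-0.046,"yaw":0,"gripper":0},
  {"tx":0,"ty":0,"tz":-0.05,"yaw":0,"gripper":0},
  {"tx":0,"ty":0,"tz":-0.05,"yaw":0,"gripper":0},
])

```text
time: 4.3
ee_pos: [0.4704, 0.2757, 0.0477]
tool_rot: [0.558, -0.435, 0.435, -0.558]
ft_force: [0.9, -0.2, -0.3]
opening: 0.006
```

Just above the pad, no contact. Now press in small steps.

drive_tool([
  {"tx":0,"ty":0,"tz":-0.003,"yaw":0,"gripper":0},
  {"tx":0,"ty":0,"tz":-0.006,"yaw":0,"gripper":0},
  {"tx":0,"ty":0,"tz":-0.008,"yaw":0,"gripper":0},
  {"tx":0,"ty":0,"tz":-0.008,"yaw":0,"gripper":0},
])

```text
time: 4.8
ee_pos: [0.4703, 0.2755, 0.0417]
tool_rot: [0.558, -0.435, 0.435, -0.558]
ft_force: [-0.1, 0.3, -0.0]
opening: 0.004
```

drive_tool([
  {"tx":0,"ty":0,"tz":-0.002,"yaw":0,"gripper":0},
  {"tx":0,"ty":0,"tz":-0.002,"yaw":0,"gripper":0},
])

```text
time: 5.05
ee_pos: [0.4703, 0.2755, 0.0402]
tool_rot: [0.558, -0.435, 0.435, -0.558]
ft_force: [0.1, -0.5, 0.9]
opening: 0.003
```

```bash
python3 - <<'E'
from h import *
from workcell import sensors
import cv2,pickle
o=sensors.get_obs();print(o['ee_pos'],o['ft_force'],o['time'],o['tau'])
b=imaging.camera('side')[140:255,260:380,::-1];cv2.imwrite('pics/side3.png',cv2.resize(b,None,fx=5,fy=5,interpolation=cv2.INTER_CUBIC))
a=imaging.camera('wrist')[100:260,155:455,::-1];cv2.imwrite('pics/w3.png',cv2.resize(a,None,fx=2.6,fy=2.6,interpolation=cv2.INTER_CUBIC))
E
```

```text
[0.47030811 0.27553761 0.04021002] [ 0.08160972 -0.54168268  0.88171527] 5.05 [-1.05168988e-02 -4.28341126e+01 -4.73322809e+00 -1.73300636e+01
  2.31803471e-02 -9.01020854e-02 -2.84320005e-03]
```

View pics/side3.png

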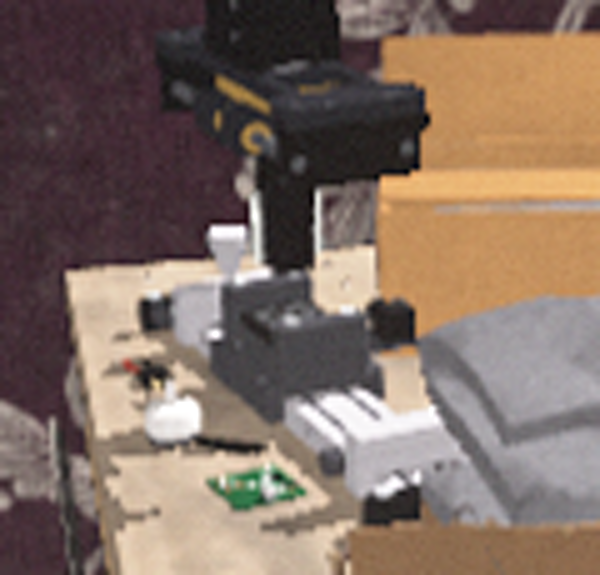

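View pics/w3.png

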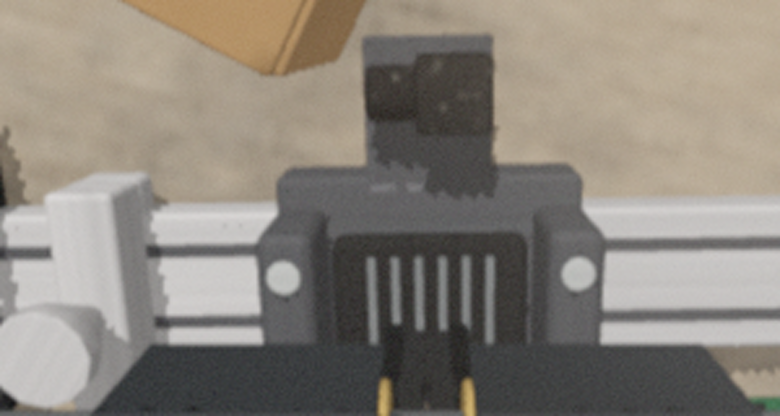

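```bash
python3 - <<'E'
from h import *
from workcell import sensors
o=sensors.get_obs();p=o['ee_pos']
for P in (p,p+[0,0,.03],[.4725,.2745,.046]):
    a=proj('side',P);w=proj('wrist',P)
    print(np.round(P,4),'side3',(a-[260,140])*5,'w3',(w-[155,100])*2.6, w)
i=imaging.camera_info('wrist');print(i['extrinsics'][:3,3]-p)
E
```

```text
[0.4704 0.2756 0.0403] side3 [283.71433173 327.68504109] w3 [426.65531437 316.68498262] [319.09819783 221.80191639]
[0.4704 0.2756 0.0703] side3 [282.00612844 275.10642979] w3 [426.8729084  363.21568979] [319.18188785 239.69834223]
[0.4725 0.2745 0.046 ] side3 [287.62943795 318.17214344] w3 [432.80730664 317.99497346] [321.46434871 222.30575902]
[0.07256905 0.01858003 0.19706179]
```

```bash
python3 - <<'E'
from h import *
import cv2
im=cv2.imread('pics/side3.png')
c=np.array([.4725,.2745]);t=np.radians(14.4);u=np.array([-np.sin(t),np.cos(t)]);v=np.array([np.cos(t),np.sin(t)])
def P(x,y,z):
    q=c+x*v+y*u;return tuple(((proj('side',[q[0],q[1],z])-[260,140])*5+2).astype(int))
def poly(pts,col):cv2.polylines(im,[np.array(pts)],True,col,1)
poly([P(-.022,-.025,.046),P(.022,-.025,.046),P(.022,.025,.046),P(-.022,.025,.046)],(0,255,0))
for s in(1,-1):
    poly([P(-.026,s*.028,.058),P(.026,s*.028,.058),P(.026,s*.042,.058),P(-.026,s*.042,.058)],(0,0,255) if s>0 else (255,255,0))
cv2.imwrite('pics/ov.png',im)
E
```

```text
(no output)
```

View pics/ov.png

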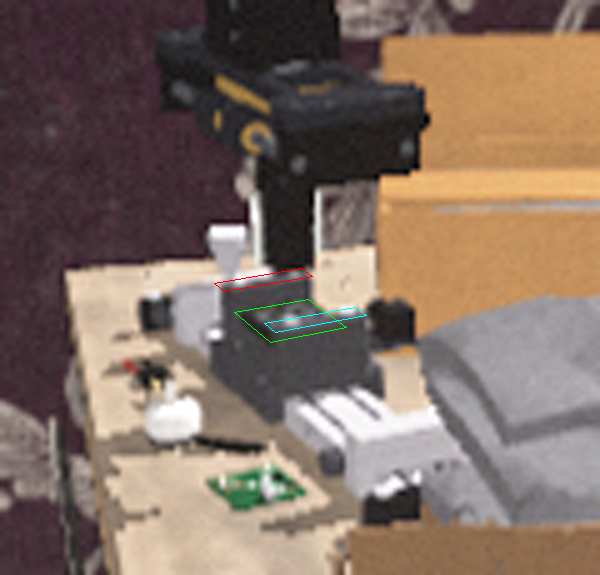

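```bash
python3 - <<'E'
from h import *
import cv2
b=imaging.camera('side')[165:230,290:350,::-1]
b=np.clip(b.astype(float)*2.2,0,255).astype('uint8')
cv2.imwrite('pics/side4.png',cv2.resize(b,None,fx=9,fy=9,interpolation=cv2.INTER_NEAREST))
E
```

```text
(no output)
```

View pics/side4.png

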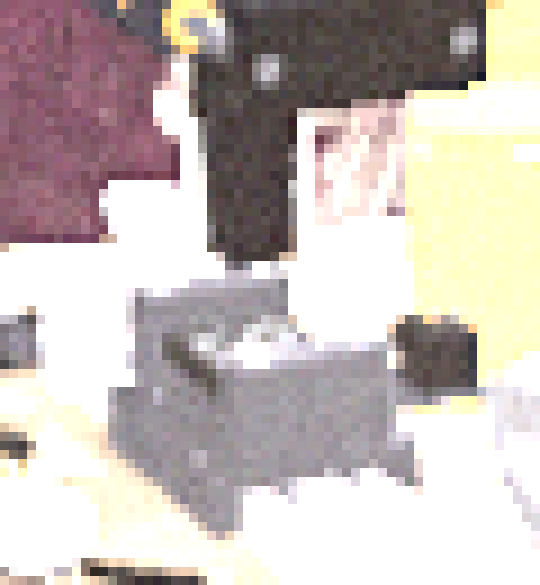

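```bash
python3 - <<'E'
from h import *
from workcell import sensors
o=sensors.get_obs();print(o['ee_pos'],o['opening'],o['q'])
for z in(.04,.05,.06,.07,.08): print(z,ray('side',(317.8,193.9),z).round(4),ray('wrist',(319.2,225),z).round(4))
import cv2
a=imaging.camera('wrist')[190:340,220:420,::-1]
a=np.clip(a.astype(float)*2.5,0,255).astype('uint8')
cv2.imwrite('pics/w4.png',cv2.resize(a,None,fx=4,fy=4,interpolation=cv2.INTER_CUBIC))
E
```

```text
[0.47038397 0.27563831 0.0403451 ] 0.003993111722656185 [-0.23338617  0.48508377 -0.48061141  1.95925833  0.3148864   0.77022996
 -2.21927951]
0.04 [0.4883 0.3695 0.04  ] [0.468  0.2749 0.04  ]
0.05 [0.4841 0.3412 0.05  ] [0.4718 0.2759 0.05  ]
0.06 [0.4798 0.3128 0.06  ] [0.4756 0.2769 0.06  ]
0.07 [0.4756 0.2845 0.07  ] [0.4794 0.2779 0.07  ]
0.08 [0.4713 0.2562 0.08  ] [0.4832 0.2788 0.08  ]
```

View pics/w4.png

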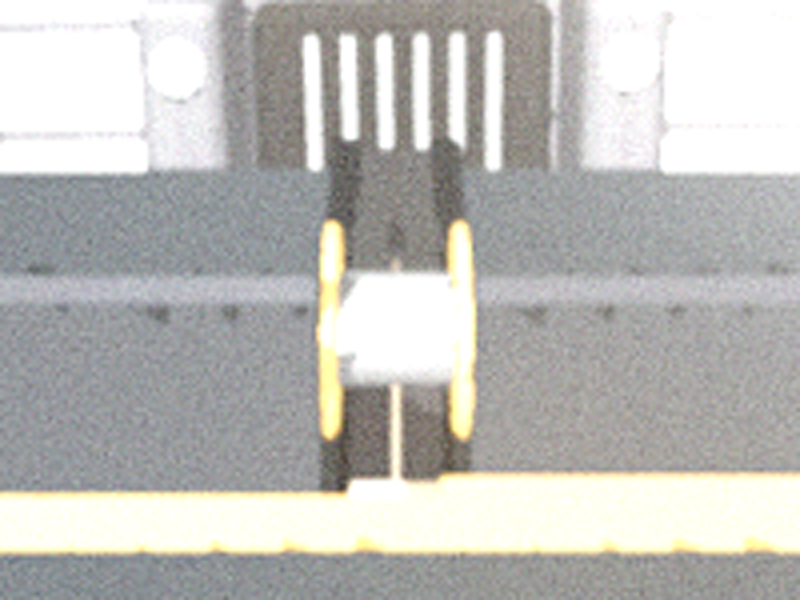

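drive_tool([
  {"tx":0.002,"ty":0,"tz":-0.006,"yaw":0,"gripper":0},
  {"tx":0.003,"ty":0,"tz":-0.012,"yaw":0,"gripper":0},
  {"tx":0.003,"ty":0,"tz":-0.016,"yaw":0,"gripper":0},
  {"tx":0.003,"ty":0,"tz":-0.016,"yaw":0,"gripper":0},
])

```text
time: 5.75
ee_pos: [0.4723, 0.2755, 0.0279]
tool_rot: [0.558, -0.435, 0.435, -0.557]
ft_force: [-0.5, 0.5, -0.3]
opening: 0.006
```

```bash
python3 - <<'E'
from h import *
from workcell import sensors
import cv2
o=sensors.get_obs();print(o['ee_pos'],o['ft_force'],o['time'])
b=imaging.camera('side')[165:230,290:350,::-1]
b=np.clip(b.astype(float)*2.2,0,255).astype('uint8')
b=cv2.resize(b,None,fx=7,fy=7,interpolation=cv2.INTER_NEAREST)
a=imaging.camera('wrist')[120:260,255:385,::-1]
a=np.clip(a.astype(float)*1.8,0,255).astype('uint8')
a=cv2.resize(a,(int(130*455/140),455),interpolation=cv2.INTER_NEAREST)
cv2.imwrite('pics/c5.png',np.hstack([b[:455],a[:455]]) if b.shape[0]>=455 else b)
E
```

```text
[0.47233894 0.2754658  0.02790279] [-0.48579045  0.50278178 -0.31373023] 5.75
```

View pics/c5.png

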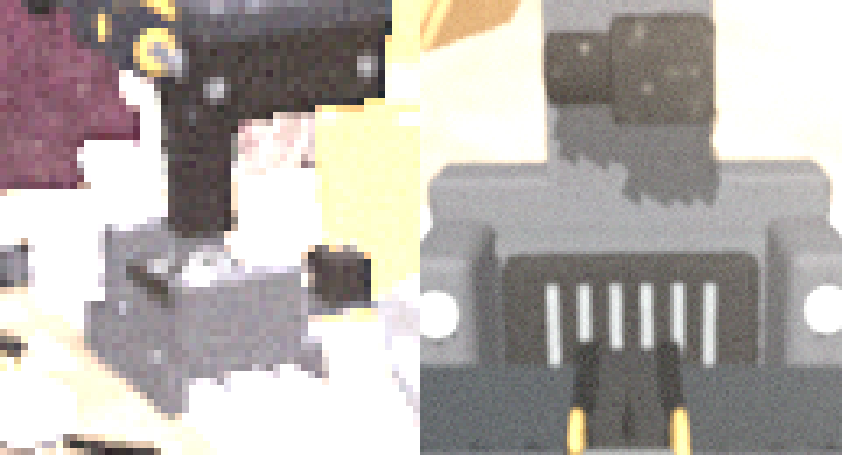

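drive_tool([
  {"tx":0,"ty":0,"tz":-0.004,"yaw":0,"gripper":0},
  {"tx":0,"ty":0,"tz":-0.008,"yaw":0,"gripper":0},
  {"tx":0,"ty":0,"tz":-0.01,"yaw":0,"gripper":0},
  {"tx":0,"ty":0,"tz":-0.01,"yaw":0,"gripper":0},
])

```text
time: 6.35
ee_pos: [0.4725, 0.2755, 0.0207]
tool_rot: [0.558, -0.435, 0.435, -0.558]
ft_force: [-0.2, 0.1, 0.4]
opening: 0.006
```

drive_tool([
  {"tx":0,"ty":0,"tz":-0.003,"yaw":0,"gripper":0},
  {"tx":0,"ty":0,"tz":-0.003,"yaw":0,"gripper":0},
])

```text
time: 6.6
ee_pos: [0.4725, 0.2755, 0.0184]
tool_rot: [0.558, -0.435, 0.435, -0.558]
ft_force: [0.3, 1.2, -0.4]
opening: 0.004
```

drive_tool([
  {"tx":0,"ty":0,"tz":-0.003,"yaw":0,"gripper":0},
  {"tx":0,"ty":0,"tz":-0.003,"yaw":0,"gripper":0},
])

```text
time: 6.85
ee_pos: [0.4725, 0.2755, 0.0161]
tool_rot: [0.558, -0.435, 0.435, -0.558]
ft_force: [1.0, 1.1, 1.1]
opening: 0.003
```

drive_tool([
  {"tx":0,"ty":0,"tz":-0.003,"yaw":0,"gripper":0},
  {"tx":0,"ty":0,"tz":-0.003,"yaw":0,"gripper":0},
])

```text
time: 7.1
ee_pos: [0.4725, 0.2755, 0.0139]
tool_rot: [0.558, -0.435, 0.435, -0.558]
ft_force: [-0.4, -0.1, -0.0]
opening: 0.007
```

```bash
cat > look.py <<'E'
from h import *
from workcell import sensors
import cv2,sys
o=sensors.get_obs();print(o['ee_pos'],o['ft_force'],o['time'])
b=imaging.camera('side')[155:230,280:370,::-1]
b=np.clip(b.astype(float)*2.0,0,255).astype('uint8')
b=cv2.resize(b,None,fx=8,fy=8,interpolation=cv2.INTER_NEAREST)
cv2.imwrite(f'pics/{sys.argv[1]}s.png',b)
a=imaging.camera('wrist')[100:260,170:470,::-1]
a=np.clip(a.astype(float)*1.5,0,255).astype('uint8')
cv2.imwrite(f'pics/{sys.argv[1]}w.png',cv2.resize(a,None,fx=2.6,fy=2.6,interpolation=cv2.INTER_CUBIC))
E
python3 look.py c6
```

```text
[0.47246059 0.27550087 0.01387248] [-3.83219804e-01 -6.14121537e-02 -1.76214394e-04] 7.1
```

View pics/c6s.png

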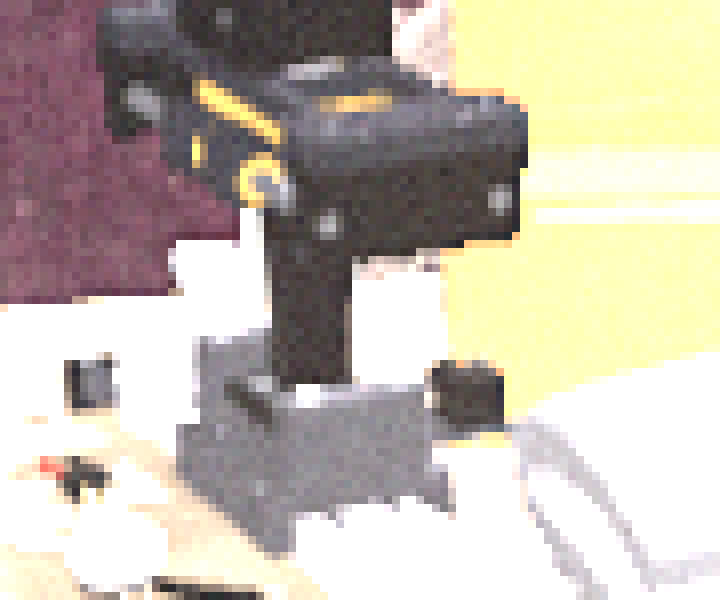

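View pics/c6w.png

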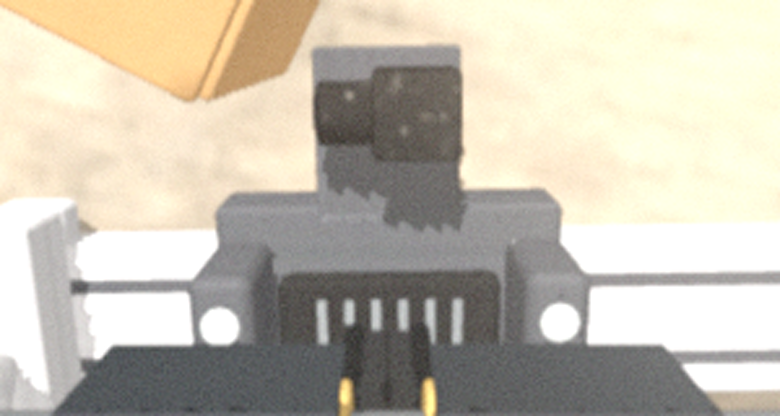

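drive_tool([
  {"tx":0,"ty":0,"tz":-0.002,"yaw":0,"gripper":0},
  {"tx":0,"ty":0,"tz":-0.003,"yaw":0,"gripper":0},
  {"tx":0,"ty":0,"tz":-0.003,"yaw":0,"gripper":0},
])

```text
time: 7.58
ee_pos: [0.4726, 0.2756, 0.0119]
tool_rot: [0.558, -0.435, 0.435, -0.558]
ft_force: [-0.1, -0.2, 1.2]
opening: 0.005
```

drive_tool([
  {"tx":0,"ty":0,"tz":-0.002,"yaw":0,"gripper":0},
  {"tx":0,"ty":0,"tz":-0.002,"yaw":0,"gripper":0},
])

```text
time: 7.82
ee_pos: [0.4726, 0.2756, 0.0109]
tool_rot: [0.558, -0.434, 0.435, -0.558]
ft_force: [-2.0, -1.7, 5.9]
opening: 0.007
```

```bash
python3 look.py c7; python3 - <<'E'
from h import *
p=np.array([.4726,.2756]);t=np.radians(14.4);u=np.array([-np.sin(t),np.cos(t)]);v=np.array([np.cos(t),np.sin(t)])
for a,b in((-.095,.0375),(-.095,-.0375),(-.06,.0375),(-.06,-.0375),(-.06,.02)):
  for z in (.075,.085,.095,.11):
    q=p+a*u+b*v;print(a,b,z,((proj('side',[*q,z])-[280,155])*8).round())
E
```

```text
[0.47263829 0.27562687 0.01085338] [-1.9924951  -1.71083857  5.87441805] 7.825
-0.095 0.0375 0.075 [528. 376.]
-0.095 0.0375 0.085 [528. 346.]
-0.095 0.0375 0.095 [528. 316.]
-0.095 0.0375 0.11 [527. 270.]
-0.095 -0.0375 0.075 [308. 416.]
-0.095 -0.0375 0.085 [308. 385.]
-0.095 -0.0375 0.095 [307. 354.]
-0.095 -0.0375 0.11 [305. 308.]
-0.06 0.0375 0.075 [478. 342.]
-0.06 0.0375 0.085 [478. 313.]
-0.06 0.0375 0.095 [478. 283.]
-0.06 0.0375 0.11 [477. 239.]
-0.06 -0.0375 0.075 [264. 381.]
-0.06 -0.0375 0.085 [263. 351.]
-0.06 -0.0375 0.095 [262. 320.]
-0.06 -0.0375 0.11 [260. 275.]
-0.06 0.02 0.075 [429. 351.]
-0.06 0.02 0.085 [429. 322.]
-0.06 0.02 0.095 [428. 292.]
-0.06 0.02 0.11 [428. 247.]
```

View pics/c7s.png

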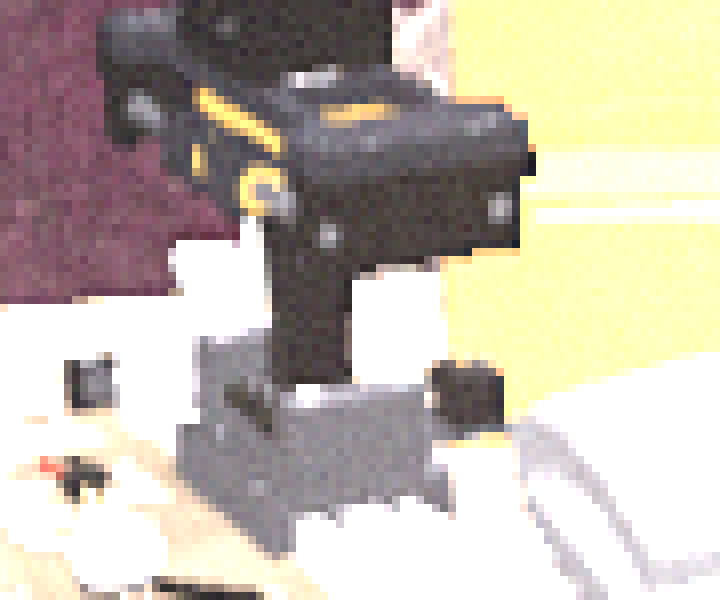

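drive_tool([
  {"tx":0,"ty":0,"tz":-0.003,"yaw":0,"gripper":0},
  {"tx":0,"ty":0,"tz":-0.006,"yaw":0,"gripper":0},
  {"tx":0,"ty":0,"tz":-0.006,"yaw":0,"gripper":0},
])

```text
time: 8.3
ee_pos: [0.4727, 0.2756, 0.0064]
tool_rot: [0.558, -0.435, 0.435, -0.558]
ft_force: [-1.7, -1.4, 7.0]
opening: 0.006
```

drive_tool([
  {"tx":-0.001,"ty":0.004,"tz":0,"yaw":0,"gripper":0},
  {"tx":-0.002,"ty":0.008,"tz":0,"yaw":0,"gripper":0},
  {"tx":-0.003,"ty":0.012,"tz":0,"yaw":0,"gripper":0},
  {"tx":-0.004,"ty":0.016,"tz":0,"yaw":0,"gripper":0},
  {"tx":-0.005,"ty":0.02,"tz":0,"yaw":0,"gripper":0},
  {"tx":-0.005,"ty":0.02,"tz":0,"yaw":0,"gripper":0},
])

```text
time: 9.05
ee_pos: [0.4685, 0.2912, 0.0066]
tool_rot: [-0.558, 0.435, -0.435, 0.558]
ft_force: [-2.2, -0.9, 7.0]
opening: 0.003
```

```bash
python3 look.py c8
```

```text
[0.46854237 0.2911788  0.00655031] [-2.16183524 -0.88713754  6.99723677] 9.05
```

View pics/c8w.png

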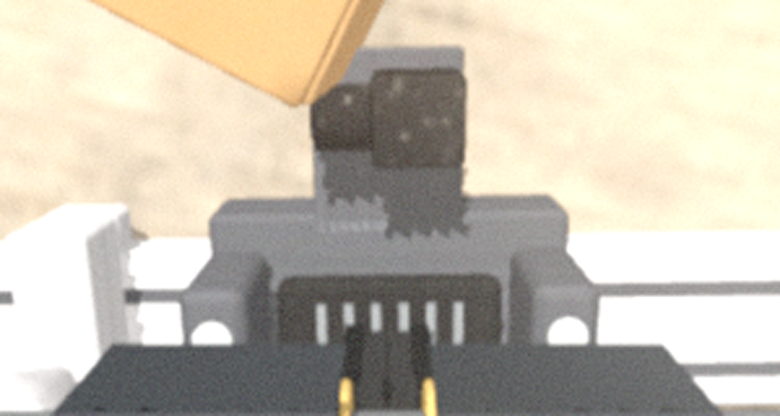

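drive_tool([
  {"tx":-0.001,"ty":0.004,"tz":0,"yaw":0,"gripper":0},
  {"tx":-0.002,"ty":0.008,"tz":0,"yaw":0,"gripper":0},
  {"tx":-0.003,"ty":0.012,"tz":0,"yaw":0,"gripper":0},
  {"tx":-0.004,"ty":0.016,"tz":0,"yaw":0,"gripper":0},
  {"tx":-0.005,"ty":0.02,"tz":0,"yaw":0,"gripper":0},
  {"tx":-0.006,"ty":0.024,"tz":0,"yaw":0,"gripper":0},
  {"tx":-0.006,"ty":0.024,"tz":0,"yaw":0,"gripper":0},
])

```text
time: 10.02
ee_pos: [0.4637, 0.3091, 0.0064]
tool_rot: [0.558, -0.435, 0.434, -0.558]
ft_force: [-3.3, -1.0, 7.8]
opening: 0.007
```

```bash
python3 look.py c9
```

```text
[0.46370365 0.30908349 0.00643559] [-3.2854501  -1.04944746  7.78928837] 10.025
```

View pics/c9w.png

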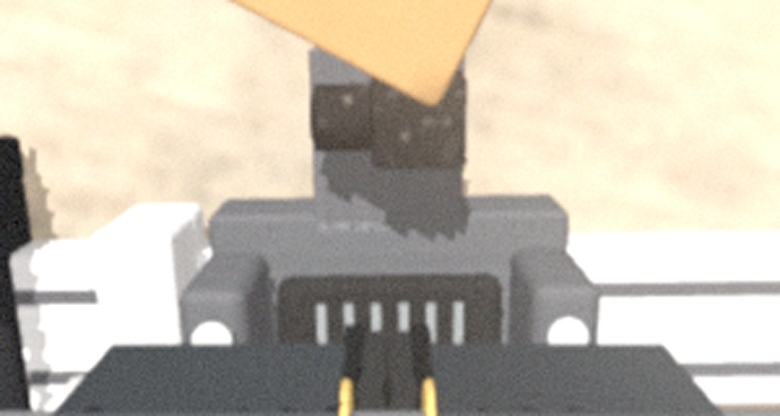

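drive_tool([
  {"tx":-0.0005,"ty":0.002,"tz":0,"yaw":0,"gripper":0},
  {"tx":-0.001,"ty":0.004,"tz":0,"yaw":0,"gripper":0},
  {"tx":-0.0015,"ty":0.006,"tz":0,"yaw":0,"gripper":0},
  {"tx":-0.0015,"ty":0.006,"tz":0,"yaw":0,"gripper":0},
])

```text
time: 10.62
ee_pos: [0.4626, 0.3132, 0.0064]
tool_rot: [0.558, -0.435, 0.435, -0.558]
ft_force: [-2.8, -1.1, 6.4]
opening: 0.006
```

drive_tool([
  {"tx":-0.0005,"ty":0.002,"tz":0,"yaw":0,"gripper":0},
  {"tx":-0.001,"ty":0.004,"tz":0,"yaw":0,"gripper":0},
  {"tx":-0.001,"ty":0.004,"tz":0,"yaw":0,"gripper":0},
])

```text
time: 11.0
ee_pos: [0.4624, 0.3141, 0.0061]
tool_rot: [0.559, -0.434, 0.436, -0.556]
ft_force: [-1.6, -4.1, 7.8]
opening: 0.004
```

```bash
python3 look.py c10
```

```text
[0.46244281 0.31411056 0.0061098 ] [-1.60977737 -4.05294597  7.79352823] 11.0
```

View pics/c10w.png

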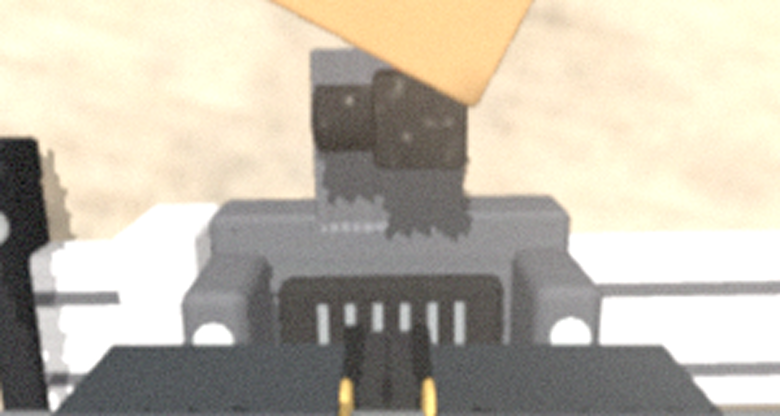

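drive_tool([
  {"tx":-0.0005,"ty":0.002,"tz":0,"yaw":0,"gripper":0},
  {"tx":-0.0005,"ty":0.002,"tz":0,"yaw":0,"gripper":0},
])

```text
time: 11.35
ee_pos: [0.4625, 0.3154, 0.0062]
tool_rot: [0.559, -0.434, 0.436, -0.556]
ft_force: [-0.2, -4.3, 6.7]
opening: 0.004
```

```bash
python3 look.py c11
```

```text
[0.46253908 0.31541702 0.00618471] [-0.23693106 -4.28725051  6.74545438] 11.35
```

View pics/c11w.png

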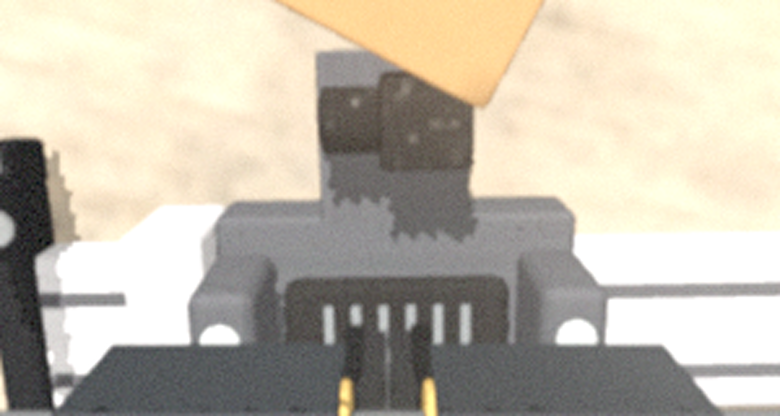

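View pics/c11s.png

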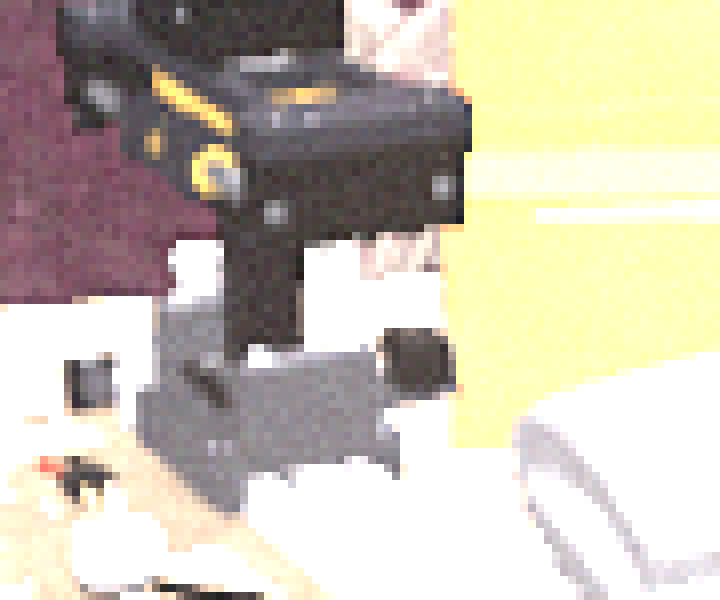

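drive_tool([
  {"tx":0,"ty":0,"tz":0.003,"yaw":0,"gripper":0},
  {"tx":0,"ty":0,"tz":0.006,"yaw":0,"gripper":0},
  {"tx":0,"ty":0,"tz":0.01,"yaw":0,"gripper":0},
  {"tx":0,"ty":0,"tz":0.016,"yaw":0,"gripper":0},
  {"tx":0,"ty":0,"tz":0.024,"yaw":0,"gripper":0},
  {"tx":0,"ty":0,"tz":0.05,"yaw":0,"gripper":0},
  {"tx":0,"ty":0,"tz":0.1,"yaw":0,"gripper":0},
  {"tx":0,"ty":0,"tz":0.16,"yaw":0,"gripper":0},
  {"tx":0,"ty":0,"tz":0.22,"yaw":0,"gripper":0},
  {"tx":0,"ty":0,"tz":0.22,"yaw":0,"gripper":0},
  {"tx":0,"ty":0,"tz":0.22,"yaw":0,"gripper":0},
])

```text
time: 12.82
ee_pos: [0.4619, 0.3173, 0.1712]
tool_rot: [-0.558, 0.434, -0.435, 0.558]
ft_force: [0.0, 0.6, -0.3]
opening: 0.005
```

```bash
python3 - <<'E'
from h import *
from workcell import sensors
import cv2
o=sensors.get_obs();print(o['ee_pos'],o['ft_force'],o['time'],abs(o['joint_vel']).max())
b=imaging.camera('side')[150:255,260:380,::-1];cv2.imwrite('pics/fs.png',cv2.resize(b,None,fx=5,fy=5,interpolation=cv2.INTER_CUBIC))
a=imaging.camera('wrist')[80:240,160:450,::-1];cv2.imwrite('pics/fw.png',cv2.resize(a,None,fx=2.7,fy=2.7,interpolation=cv2.INTER_CUBIC))
E
```

```text
[0.46185666 0.31732288 0.17115564] [ 0.01412727  0.59668892 -0.31077345] 12.825 0.02566593274998997
```

View pics/fw.png

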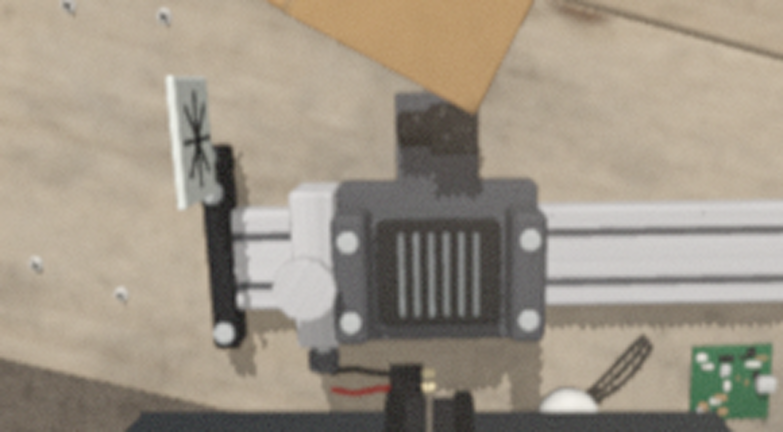

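View pics/fs.png

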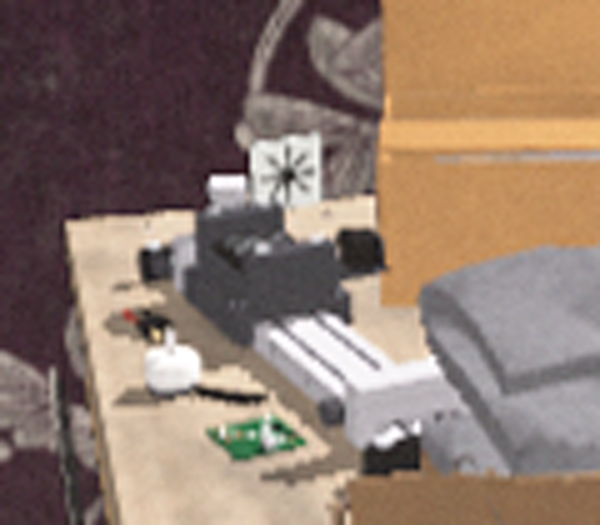

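```bash
python3 -c "
from workcell import sign_off
print(sign_off())"
```

```text
the job is handed in; nothing more can be done
None
```

I pressed the brake pad down about 4.5 mm with the shut fingers at roughly 7 N. I then pushed the carriage about 40 mm along the rail, at no more than 24 mm/s, to the stop with the cone. After that I lifted straight up so the pad could spring back, and handed the job in at about 13 s of the 32 s allowed.

**At the stop:** the sideways force rose to about 4 N. The finger then slid on the pad while the carriage stayed put, so the carriage was hard against the stop.

**After lifting:** the wrist picture shows the carriage flush with the marked stop. The motor, plug and board look unmoved. The tape and jar were not in the last pictures, and the arm worked well away from them. The tool was about 165 mm above the carriage with no contact force. I judged the pad to be fully up from that picture and from the zero force; I did not measure its height.

**Disagreement:** pad contact came at a reported tool height of about 11 mm instead of the expected 46 mm. The side camera also showed the fingertips roughly 30 mm higher than reported. I did not find the cause, so I set the pressing depth by force and camera rather than by the reported height.

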